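# Isolate the bench supply and fit two heat-spreader plates from the magazine

### The job

First swing the isolator's handle to off so that the padlock hole in the handle lines up with the hole in the hasp lug, and leave it so. Then feed the two lowest aluminium plates out of the bottom of the magazine, one after the other, and gently lay one flat on each of the two black power modules in the opened instrument, centred on the module and with its length along the module's length. Leave the other three plates in the magazine, dropped flat to its floor with the pusher home, and do not disturb the other things on the bench.

Things in the scene. Friction and masses are not known exactly. Their poses are not given: they have to be found in the camera images.
- mag_floor (a point): gravity magazine, a fixed aluminium tower on a plinth with a stack of five flat plates in it: centre of the floor on which the bottom plate lies, 75 mm above the table. x points from the outlet to the pusher at the rear, z up; plates leave towards -x. Tower 100 mm long (x), 61 mm wide (y), walls 54 mm high above this floor, open at the top; base plate on the table 140 x 90 x 8 mm
- mag_mouth (a point): middle of the magazine's outlet, on the outer face of its front gate, 50 mm from the magazine's centre and 79 mm above the table; axes as the magazine's. Only the bottom plate can pass the gap, 12 mm high. Beyond it (-x) there is no floor: a plate sticking out overhangs freely, 75 mm above the table, and can be taken by its two long edges. Plates have 1.5 mm clearance a side in the tower
- pusher (a joint): pusher slide, m: 0 = home (rear), 0.040 = fully in. Driven in, it pushes the bottom plate about 38 mm out of the gate; a spring (4 N at home, 6.5 N fully in; with the plates' friction up to about 15 N) brings it home when let go, the plate staying out. The next plate drops to the floor only when the bottom plate is drawn right out (about 55 mm more) with the pusher home
- pusher_grip (a point): point on the pusher's upright black grip, a bar 14 mm (x) by 20 mm (y, the width to pinch), spanning 36.5 mm below to 13.5 mm above this point; axes as the magazine's; with the pusher home it stands 100 mm behind the magazine's centre
- plate1_mid (a point): centre of aluminium plate 1 counted from the bottom of the stack; 90 mm long (x), 50 mm wide (y), 8 mm thick (z), about 95 g; all plates are alike
- plate2_mid (a point): centre of aluminium plate 2 counted from the bottom of the stack; 90 mm long (x), 50 mm wide (y), 8 mm thick (z), about 95 g; all plates are alike
- plate3_mid (a point): centre of aluminium plate 3 counted from the bottom of the stack; 90 mm long (x), 50 mm wide (y), 8 mm thick (z), about 95 g; all plates are alike
- plate4_mid (a point): centre of aluminium plate 4 counted from the bottom of the stack; 90 mm long (x), 50 mm wide (y), 8 mm thick (z), about 95 g; all plates are alike
- plate5_mid (a point): centre of aluminium plate 5 counted from the bottom of the stack; 90 mm long (x), 50 mm wide (y), 8 mm thick (z), about 95 g; all plates are alike
- module_a_top (a point): centre of the flat top of one of the two black power modules with dark grey metal tops standing in the opened instrument; module 76 mm long (x) by 34 mm wide (y) by 24 mm high, top 30 mm above the table; fixed; a plate laid on it overhangs each long side by 8 mm
- module_b_top (a point): centre of the flat top of one of the two black power modules with dark grey metal tops standing in the opened instrument; module 76 mm long (x) by 34 mm wide (y) by 24 mm high, top 30 mm above the table; fixed; a plate laid on it overhangs each long side by 8 mm
- chassis: opened instrument: fixed white sheet tray 150 (x) by 300 (y) mm, origin under its centre, floor 6 mm thick, wall 45 mm high along its +x edge, 18 mm high along its two short sides. It carries the modules and a transformer in three places 95 mm apart along y, the long sides of modules parallel to x
- transformer: dark steel transformer fixed in the third place of the chassis, 62 (x) by 46 (y) by 44 mm high, origin at the centre of its underside, top 50 mm above the table; carries no plate
- lug_hole (a point): centre of the 9 mm padlock hole in the fixed steel hasp lug, which sticks out of the top front edge of the grey isolator box (110 x 110 mm, 55 mm high, fixed), 59 mm above the table. The handle's pivot is vertical and stands 75 mm from this point along this point's +x; z is up
- handle_hole (a point): centre of the 9 mm padlock hole at the end of the isolator's black swinging handle, underside of the handle, 75 mm from the pivot and 63 mm above the table. In the OFF position this hole is straight above the lug's hole
- handle_grip (a point): point on the handle's upright round grip post, 18 mm across, 42 mm from the pivot, 89 mm above the table; the post spans 19 mm below to 15 mm above this point
- handle (a joint): angle of the isolator's handle, rad, growing clockwise seen from above: near 0 (-0.2 to 0.6) = ON, 1.571 = OFF with the holes in line; stops at -0.35 and 1.95, no detent; it stays where it is left (about 3 N at the grip post)
- bottle: white plastic bottle, 48 mm across, 150 mm tall; loose, not part of the job; origin at the centre of its underside
- tape: grey ring like a roll of tape lying flat, 64 mm across, 19 mm high; loose, not part of the job; origin at the centre of its underside
- jar: small jar, 52 mm across, 60 mm tall; loose, not part of the job; origin at the centre of its underside
- screwdriver: screwdriver lying flat, 130 mm long along its x; loose, not part of the job; origin at the underside, about mid-length
- wrench: small spanner lying flat, 130 mm long along its x; loose, not part of the job; origin at the underside, about mid-length
- meter: grey hand-held meter lying flat, 150 (its x) by 60 by 38 mm high; loose, not part of the job; origin at the centre of its underside
- dish: small steel dish, 60 mm across, 22 mm high; loose, not part of the job; origin at the centre of its underside
Mind the look-alikes: they are no part of the job. What is shaped like the part that bears plate5_mid but red is not meant.

How it is judged:
By the outcome, as a careful person would: the job done as asked, in the order asked, and still so for the second after the job is handed in, with the robot touching nothing.
It also fails if it takes over 72 s, if anything falls off the work surface, if the arm or the gripper's body presses on something with over 40 N, if the wrist force passes 120 N, or if a joint passes its speed limit or range.

### The arm

A 6-joint arm with a two-finger parallel gripper is mounted at the origin on the work surface. World frame = base frame: x ahead of the robot, y to its left, z up, the work surface at z = 0. Lengths are in mm, angles in rad, forces in N, time in s.
With the tool pointing down it reaches from about 275 to 750 mm from the base axis. Payload 10.2 kg.
Tool frame: the origin (TCP) lies on the centre line of the jaws, within the pads' length; the fingertips stand 17 mm ahead of it and the grasp point (between the pads) lies 2 mm behind it; z points along the fingers, y is the line along which they close (so a half turn about z gives the same grasp; the last joint's range is limited). The gripper opens to 85 mm and grips with 20 to 120 N. Pads are 22 mm wide; open, the fingers measure 114 mm over their backs; the gripper's body (76 mm by 85 mm) begins 54 mm behind the grasp point. The pads swing forward as they close: fully open they stand 13 mm farther back than shut.
Start: joints at [-1.436, 0.313, 1.498, -0, 1.331, -0.223], TCP at [183.85, -491.763, 248.294] pointing down, gripper open.
Joint ranges: [-2.94, 2.94], [-0.97, 2.17], [0.19, 2.56], [-1.23, 4.37], [0.02, 3.11], [-2.88, 2.88]. Speed limits (rad/s): [2.39, 2.39, 3.01, 3.14, 3.14, 3.14].

### API

Orientations are given as a unit quaternion [w, x, y, z].
In Python, from rig import sense, snapshot, hand_in gives the robot as it stands.
- The arm moves only by the tool carry_out, never from a script. Its argument "deltas" is a list of rows, each a list of 2 entries, a list of its own where there are three numbers: the shift along the world's x, y, z in m, then the turn about the world's z in degrees. In form: [[[tx, ty, tz], turn], ...]. A call has 1 to 12 rows; each row shifts and turns the commanded pose from where the row before left it; what a row does not reach is not made up. A row lasts 1/12 s, in which the tool goes at most 41.7 mm and 7.16 degrees, less where a joint would pass 70% of its speed; a pose out of reach is approached as far as the arm can. A call is refused whole if a number of a shift passes 0.0417 or a number of a turn 7.16, either way. A call with a gripper value outside its range is refused whole. "gripper" is the closure, from -1 (fully open) to 1 (shut), set as the call begins (left out, the last holds). The fingers move at their own pace and stop on an object; "squeeze" is the grip in N (left out, the last holds). Time passes only in rows, so rows that do not move let the fingers close. It gives the time, the measured TCP pose, the force, the opening and the grip force at its end, in the units of the state.
- sense(): the state, without advancing time (a new reading comes with each control period).
- snapshot(name): name is "side" or "top" or "wrist"; returns a dict with "img" (480x640x3 uint8, red, green, blue), "range_z" (480x640 float32, mm along the optical axis (not along the pixel's ray), 0 where there is no reading), "fx", "fy", "cx", "cy" (pixels), "rvec" (rotation vector, rad) and "tvec" (3), from world to camera coordinates, as OpenCV has them. Camera axes: x right, y down, z forward; pixel columns grow to the right and rows downward; lengths in mm; the calibration is good to about 2 mm. A picture is of the moment at which its call begins.
- hand_in(): hands the job in; it is judged then, once.
The state is a dict: "clock": time; "q": joint angles; "joint_velocities": joint speeds; "joint_efforts": joint torques, N m; "ee_pos": TCP position; "orientation": TCP orientation; "wrist_force": force on the tool from outside, world axes, zero at the start; "ft_torque": the same for the moment, N m; "gripper_width": opening from 0.0 (shut) to 1.0 (fully open); "gripper_force": force on a finger pad.
Only numpy, scipy, OpenCV 4.12 (cv2) and the standard library are available. Lean on these libraries where they do the work, as an engineer would, in place of code of your own. Each camera call takes 0.05 s, during which the arm holds its last target. There are 200 camera calls.

## Working session

There is one attempt and no reset: what is moved stays moved. The work goes in short steps, Python scripts to look and compute and a tool call to move; the robot and the scene stay as the last step left them, time stands still between calls to the robot, and variables do not carry over. Pictures are saved under pics/ and viewed, at most 12 in all, crops included, and the job is handed in when it is done.

Besides the shell and the picture viewer there is one more tool, called after "Request:" as name(argument=value, ...), one argument or row to a line, values as JSON. carry_out: Moves the arm, as the interface text tells. Its arguments: {"type":"object","properties":{"deltas":{"type":"array"},"gripper":{"type":"number"},"squeeze":{"type":"number"}},"required":["deltas"]}

```bash
mkdir -p pics; ls; cat > h.py <<'E'
import numpy as np, cv2
from rig import sense, snapshot, hand_in
def save(s,n): cv2.imwrite('pics/'+n,s['img'][:,:,::-1])
def cloud(s):
    R=cv2.Rodrigues(np.array(s['rvec'],float))[0]; t=np.array(s['tvec'],float).ravel()
    v,u=np.mgrid[0:480,0:640]; z=s['range_z'].astype(float)
    P=np.stack([(u-s['cx'])/s['fx']*z,(v-s['cy'])/s['fy']*z,z],-1)
    W=(P-t)@R; W[z==0]=np.nan
    return W
def ray(s,u,v,h):
    R=cv2.Rodrigues(np.array(s['rvec'],float))[0]; t=np.array(s['tvec'],float).ravel()
    c=-R.T@t; d=R.T@np.array([(u-s['cx'])/s['fx'],(v-s['cy'])/s['fy'],1.])
    return c+d*(h-c[2])/d[2]
E
python3 - <<'E'
from h import *
import pickle
for n in('top','side'):
    s=snapshot(n); save(s,n+'0.png'); pickle.dump(s,open(n+'0.pkl','wb'))
    R=cv2.Rodrigues(np.array(s['rvec'],float))[0]; print(n,-R.T@np.array(s['tvec']).ravel(),s['fx'])
print(sense())
E
```

```text
pics
top [ 351.64648077   -2.13620317 1092.78150646] 459.94429970003677
side [ 457.3647102  -722.26699529  535.77856886] 439.8007813020116
{'clock': 0.1, 'q': array([-1.43642188e+00,  3.13416776e-01,  1.49834595e+00, -2.40254531e-05,
        1.33098287e+00, -2.23421830e-01]), 'joint_velocities': array([-0.00082385, -0.00099343, -0.00404418, -0.00123762,  0.00145656,
       -0.00156725]), 'joint_efforts': array([ 2.79473781e-03, -4.12900507e+01, -2.60139155e+01, -1.68671791e-04,
        3.04002111e-03, -8.23698912e-06]), 'ee_pos': array([ 183.80560682, -491.55790864,  247.78636334]), 'orientation': array([-5.76419538e-04,  9.84039689e-01,  1.77948190e-01,  1.40024204e-05]), 'wrist_force': array([-0.72707273, -0.99359681,  0.15464796]), 'ft_torque': array([-2.2783255e-03, -4.6872172e-05,  2.6876750e-02]), 'gripper_force': 0.0, 'gripper_width': 1.0000847867322964}
```

View pics/top0.png

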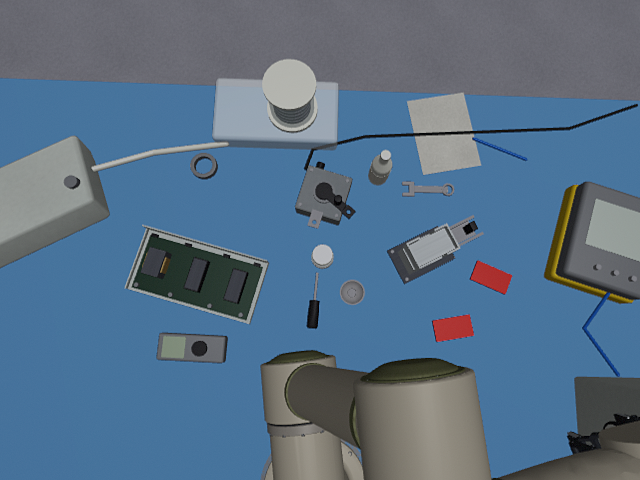

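View pics/side0.png

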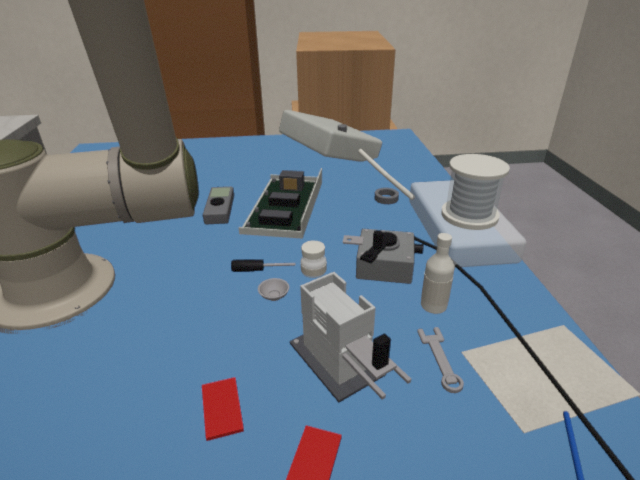

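The top view shows the isolator at about (323,192) with its lug at (315,218) and its handle towards (350,212). The magazine is at (430,248) with the pusher grip at (470,228). The modules are at (197,275) and (235,286), and the transformer is at (156,262). The side view confirms which item is which.

```bash
python3 - <<'E'
from h import *
import pickle
s=pickle.load(open('top0.pkl','rb')); W=cloud(s); img=s['img'].astype(int)
def reg(u0,u1,v0,v1,z0,z1,name,dark=None):
    m=np.zeros((480,640),bool); m[v0:v1,u0:u1]=True
    m&=(W[...,2]>z0)&(W[...,2]<z1)
    if dark is not None: m&=(img.max(-1)<dark)
    n,l,st,_=cv2.connectedComponentsWithStats(m.astype(np.uint8))
    for i in range(1,n):
        if st[i,4]<25: continue
        p=W[l==i]; r=cv2.minAreaRect(p[:,:2].astype(np.float32))
        print(name,st[i,4],'c',np.round(r[0],1),'size',np.round(r[1],1),'ang',round(r[2],1),'z',np.round(np.median(p[:,2]),1),'mean',np.round(p.mean(0),1))
reg(135,265,230,320,24,38,'modules')
reg(135,265,230,320,44,58,'transf')
reg(120,275,220,325,2,60,'chassis')
reg(290,362,155,232,50,59,'isobox')
reg(290,362,155,232,63,78,'handle')
reg(290,362,155,232,80,115,'post')
reg(385,460,215,290,120,140,'towerrim')
reg(385,460,215,290,105,119,'platestop')
reg(455,490,215,250,60,130,'grip')
reg(385,490,215,290,3,20,'base')
E
python3 - <<'E'
import cv2
i=cv2.imread('pics/top0.png')
a=cv2.resize(i[150:240,285:385],(400,360),interpolation=2); b=cv2.resize(i[205:295,385:495],(440,360)[:2],interpolation=2)[:, :400]
cv2.imwrite('pics/c1.png',cv2.hconcat([a,b]))
E
```

```text
modules 64 c [479.5 361.3] size [ 6.2 61.6] ang 75.0 z 30.9 mean [479.3 361.6  30.9]
modules 512 c [461.2 289.9] size [35.6 75.6] ang 75.8 z 30.8 mean [460.9 289.4  30.7]
modules 503 c [437.8 198.2] size [34.8 75.9] ang 75.9 z 30.8 mean [437.2 197.8  30.6]
transf 516 c [484.9 381.6] size [45.4 62. ] ang 76.7 z 50.3 mean [484.5 380.5  50.1]
chassis 27 c [578.3 473.5] size [19.9 15.6] ang 42.6 z 3.1 mean [578.1 474.1   3.2]
chassis 39 c [575.3 226.5] size [40.  22.2] ang 17.8 z 2.9 mean [574.1 224.8   3.4]
chassis 25 c [587.6 160. ] size [25.6 18.3] ang 51.6 z 2.7 mean [587.9 160.5   3.3]
chassis 8739 c [466.8 294.1] size [337.2 182. ] ang 77.3 z 8.3 mean [462.4 289.7  14.5]
chassis 26 c [547.7 464.2] size [17.  21.5] ang 1.5 z 3.0 mean [547.  465.3   3.2]
isobox 1510 c [656.8   1.4] size [110.1 112. ] ang 74.5 z 55.5 mean [658.6   4.2  55.4]
isobox 36 c [589.4  19.1] size [25.5 16.6] ang 56.0 z 57.9 mean [588.9  18.9  57.7]
handle 489 c [636.4 -22.7] size [110.9  44.6] ang 53.4 z 71.1 mean [640.2 -17.8  70.5]
post 68 c [630.8 -31.1] size [17.6 16.1] ang 34.0 z 103.5 mean [629.3 -31.3 101.1]
towerrim 136 c [ 541.5 -266.9] size [60.8 33.2] ang 28.9 z 128.7 mean [ 544.4 -272.6  128.1]
towerrim 129 c [ 509.5 -206.1] size [60.3 32.2] ang 27.9 z 128.6 mean [ 506.6 -199.   127.9]
platestop 940 c [ 527.4 -238.6] size [58.8 91. ] ang 26.7 z 115.2 mean [ 527.1 -239.3  115.1]
platestop 41 c [ 502.4 -192.3] size [60.1  1.8] ang 27.9 z 112.3 mean [ 502.3 -192.7  112.6]
grip 494 c [ 564.8 -314.2] size [51.8 98.3] ang 31.6 z 82.2 mean [ 566.3 -319.6   89.3]
base 842 c [ 527.9 -238.6] size [ 95.8 156.2] ang 25.8 z 8.3 mean [ 510.7 -221.4    8.4]
base 388 c [ 482.  -377.4] size [47.8 61.9] ang 86.3 z 8.2 mean [ 481.7 -380.7    8.1]
```

View pics/c1.png

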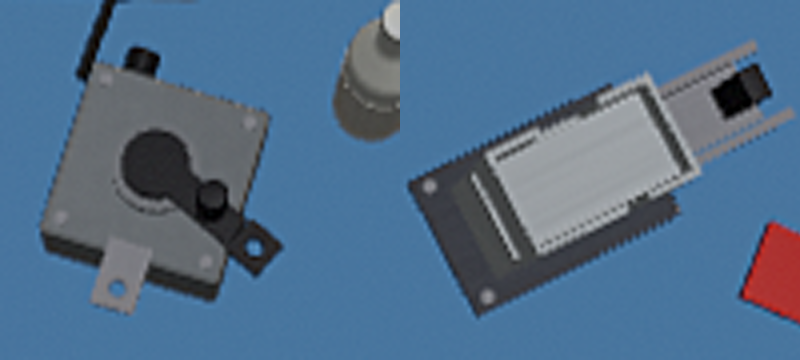

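```bash
python3 - <<'E'
from h import *
import pickle
s=pickle.load(open('top0.pkl','rb')); W=cloud(s)
lug=ray(s,314.5,222,62); hole=ray(s,348.5,211.75,71)
m=np.zeros((480,640),bool); m[180:225,310:362]=True
z=W[...,2]
hm=m&(z>98); post=W[hm]; r=cv2.minAreaRect(post[:,:2].astype(np.float32)); print('post',r,np.percentile(post[:,2],[50,95]))
mm=np.zeros((480,640),bool); mm[165:215,300:345]=True
hub=W[mm&(z>64)&(z<95)]; print('z hist handle',np.histogram(hub[:,2],bins=range(64,96,3)))
print('lug',lug,'hole',hole)
# lug component
d=np.degrees
print('box-yaw cands; lug->post..', d(np.arctan2(hole[1]-r[0][1],hole[0]-r[0][0])))
# pivot = on line hole->post, 75 from hole ; check distance to lug
for P in(np.array(r[0]),):
    u=P-hole[:2]; print('post-hole dist',np.linalg.norm(u)); piv=hole[:2]+75*u/np.linalg.norm(u); print('piv',piv,'dist lug',np.linalg.norm(piv-lug[:2]),'angs',d(np.arctan2(*(hole[:2]-piv)[::-1])),d(np.arctan2(*(lug[:2]-piv)[::-1])))
print('pivot ray', ray(s,324,190.5,78))
g=np.zeros((480,640),bool); g[215:250,455:490]=True
p=W[g&(z>100)]; print('grip',cv2.minAreaRect(p[:,:2].astype(np.float32)),np.median(p[:,2]))
p=W[g&(z>60)&(z<98)]; print(np.histogram(p[:,2],bins=range(60,99,4)))
a=np.radians(-62.3); x=np.array([np.cos(a),np.sin(a)]); c=np.array([526.5,-237.5]); print('grip pred',c+100*x,'mouth',c-50*x,'grasp',c-68*x)
E
```

```text
post ((631.5252685546875, -31.052589416503906), (17.09170913696289, 15.840539932250977), 4.6746416091918945) [104.25034098 107.04645784]
z hist handle (array([ 24,  79, 203,  63,   4,   2,   1,   3,   3,   1]), array([64, 67, 70, 73, 76, 79, 82, 85, 88, 91, 94]))
lug [585.2670581   19.19055075  62.        ] hole [609.55647874 -57.95652704  71.        ]
box-yaw cands; lug->post.. -129.2338418081678
post-hole dist 34.73398315284437
piv [6.56992997e+02 1.36301324e-01] dist lug 74.2137101518782 angs -129.23384180816782 165.12279072848443
pivot ray [ 6.56106585e+02 -5.67959796e-01  7.80000000e+01]
grip ((550.73974609375, -305.6353454589844), (21.911283493041992, 74.7789306640625), 48.33023452758789) 127.53123643374144
(array([  0,   7,  90,  32,  33, 146,  47,   7,   6]), array([60, 64, 68, 72, 76, 80, 84, 88, 92, 96]))
grip pred [ 572.98420457 -326.03936258] mouth [ 503.25789771 -193.23031871] grasp [ 494.89074089 -177.29323345]
```

Request:
carry_out(
  deltas=[
    [[0.0224,0.023,0],0],
    [[0.0224,0.023,0],0],
    [[0.0224,0.023,0],0],
    [[0.0224,0.023,0],0],
    [[0.0224,0.023,0],0],
    [[0.0224,0.023,0],0],
    [[0.0224,0.023,0],0],
    [[0.0224,0.023,0],0],
    [[0.0224,0.023,0],0],
    [[0.0224,0.023,0],0],
    [[0.0224,0.023,0],0],
    [[0.0224,0.023,0],0],
  ],
  gripper=-0.2,
)

```text
clock: 1.1
ee_pos: [453.5, -214.3, 248.1]
orientation: [-0.0, 0.984, 0.178, -0.0]
wrist_force: [0.6, -1.2, -0.6]
gripper_width: 0.6
gripper_force: 0.0
```

Request:
carry_out(
  deltas=[
    [[0.0224,0.023,0],0],
    [[0.0224,0.023,0],0],
    [[0.0224,0.023,0],0],
    [[0.0224,0.023,0],0],
    [[0.0224,0.023,0],0],
    [[0.0224,0.023,0],0],
    [[0.0224,0.023,0],0],
    [[0.0214,0.0228,0],0],
    [[0,0,0],0],
    [[0,0,0],0],
  ],
)

```text
clock: 1.93
ee_pos: [631.1, -30.9, 247.2]
orientation: [-0.0, 0.984, 0.179, -0.001]
wrist_force: [0.1, -1.4, 0.9]
gripper_width: 0.601
gripper_force: 0.0
```

```bash
python3 - <<'E'
from h import *
import pickle
s=snapshot('wrist'); save(s,'w1.png'); pickle.dump(s,open('w1.pkl','wb'))
W=cloud(s); z=W[...,2]
m=(z>97)&(z<115)&(np.hypot(W[...,0]-631,W[...,1]+32)<25); p=W[m]; print('post',p[:,:2].mean(0),cv2.minAreaRect(p[:,:2].astype(np.float32)) if len(p) else 0, len(p))
print(sense()['ee_pos'],sense()['wrist_force'])
E
```

```text
post [632.82742758 -32.60288077] ((632.33154296875, -32.86656951904297), (16.90146255493164, 17.175832748413086), 37.988746643066406) 461
[630.6386514  -31.85519304 247.58958843] [ 0.12901323 -0.99576604 -0.95954304]
```

View pics/w1.png

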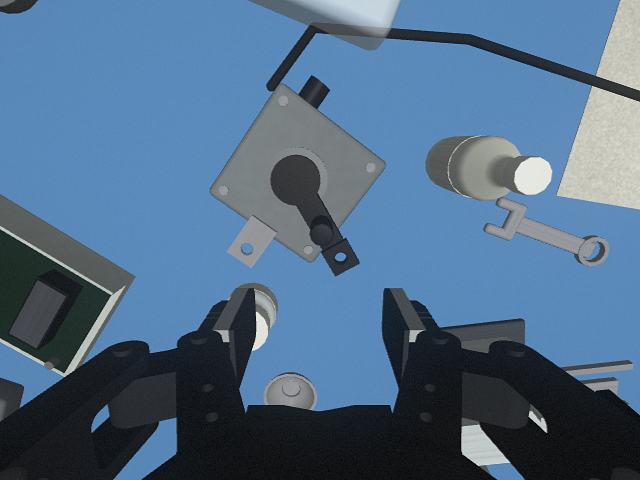

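The wrist view shows the post top at (321,230), the lug hole at (248,249), the handle hole at (341,258) and the pivot at about (296,180).

Request:
carry_out(
  deltas=[
    [[0.0012,-0.0006,-0.03],0],
    [[0,0,-0.03],0],
    [[0,0,-0.03],0],
    [[0,0,-0.03],0],
    [[0,0,-0.02],0],
    [[0,0,-0.011],0],
    [[0,0,0],0],
  ],
)

```text
clock: 2.57
ee_pos: [630.7, -33.3, 95.3]
orientation: [-0.001, 0.984, 0.177, -0.002]
wrist_force: [-0.6, 0.2, -0.1]
gripper_width: 0.599
gripper_force: 0.0
```

Request:
carry_out(
  deltas=[
    [[0,0,0],0],
    [[0,0,0],0],
    [[0,0,0],0],
    [[0,0,0],0],
    [[0,0,0],0],
    [[0,0,0],0],
  ],
  gripper=1,
  squeeze=20,
)

```text
clock: 3.07
ee_pos: [632.8, -32.7, 99.1]
orientation: [0.001, 0.984, 0.178, 0.001]
wrist_force: [-0.3, 0.7, 7.5]
gripper_width: 0.202
gripper_force: 21.2
```

```bash
python3 - <<'E'
from h import *
import pickle
s=pickle.load(open('w1.pkl','rb'))
lug=ray(s,248,249,61)[:2]; hole=ray(s,341,258,71)[:2]; print(lug,hole)
post=np.array([632.3,-32.8]);u=post-hole;piv=hole+75*u/np.linalg.norm(u)
print(np.linalg.norm(u),piv,np.linalg.norm(piv-lug),np.degrees(np.arctan2(*(post-piv)[::-1])),np.degrees(np.arctan2(*(lug-piv)[::-1])))
t=sense(); print(t['ee_pos'],t['wrist_force'])
E
```

```text
[587.74321625  17.76811685] [611.23800201 -58.96831915]
33.59149723527342 [ 6.58263291e+02 -5.42107230e-01] 72.85839129267735 -128.82941610319284 165.44480754675308
[632.78916131 -32.72283496  99.11156621] [-0.33717447  0.69852791  7.54851504]
```

Request:
carry_out(
  deltas=[
    [[0,0,0.004],0],
    [[0,0,0],0],
    [[-0.0057,0.0056,0],0],
    [[-0.0046,0.0066,0],0],
    [[-0.0032,0.0074,0],0],
    [[-0.0017,0.0079,0],0],
    [[-0.0002,0.008,0],0],
    [[0.0013,0.0078,0],0],
    [[0,0,0],0],
    [[0,0,0],0],
    [[0,0,0],0],
  ],
)

```text
clock: 3.98
ee_pos: [617.4, 10.7, 100.9]
orientation: [-0.0, 0.984, 0.178, -0.001]
wrist_force: [-1.5, -1.2, -5.5]
gripper_width: 0.195
gripper_force: 21.8
```

```bash
python3 - <<'E'
from h import *
import pickle
s=snapshot('wrist'); save(s,'w2.png'); pickle.dump(s,open('w2.pkl','wb'))
s=snapshot('top'); pickle.dump(s,open('top1.pkl','wb')); 
t=snapshot('top')['img'][170:250,285:385]
a=cv2.resize(t[:,:,::-1],(500,400),interpolation=2)
b=cv2.resize(cv2.imread('pics/w2.png'),None,fx=.46,fy=.46)
c=np.zeros((400,800,3),np.uint8); c[:,:500]=a; c[:b.shape[0],500:500+b.shape[1]]=b[:,:300]; cv2.imwrite('pics/c2.png',c)
E
```

```text
(no output)
```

View pics/c2.png

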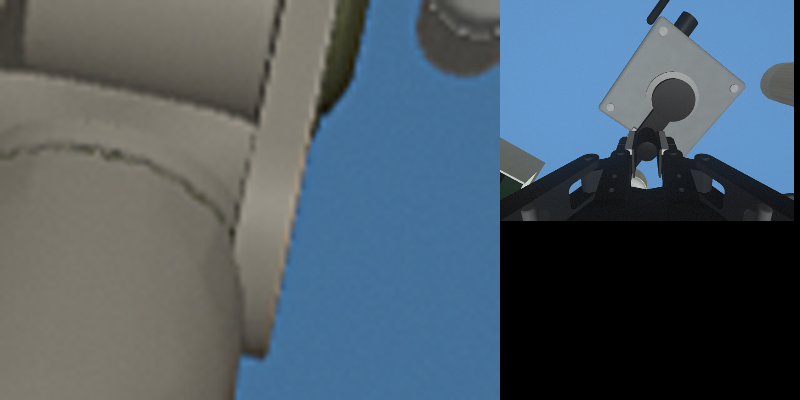

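Request:
carry_out(
  deltas=[
    [[0,0,0],0],
    [[0,0,0],0],
    [[0,0,0],0],
    [[0,0,0],0],
  ],
  gripper=-0.2,
)

```text
clock: 4.47
ee_pos: [618.4, 10.8, 102.0]
orientation: [0.0, 0.984, 0.178, 0.001]
wrist_force: [0.1, -0.3, -0.2]
gripper_width: 0.601
gripper_force: 0.0
```

Request:
carry_out(
  deltas=[
    [[0,0,0.03],0],
    [[0,0,0.038],0],
    [[0,0,0.038],0],
    [[0,0,0.038],0],
    [[0,0,0.01],0],
    [[0,0,0],0],
  ],
)

```text
clock: 4.97
ee_pos: [619.0, 10.7, 259.3]
orientation: [0.001, 0.984, 0.178, 0.004]
wrist_force: [-0.8, 0.6, 0.3]
gripper_width: 0.6
gripper_force: 0.0
```

```bash
python3 - <<'E'
from h import *
import pickle
s=snapshot('wrist'); save(s,'w3.png'); pickle.dump(s,open('w3.pkl','wb')); print(sense()['ee_pos'])
i=cv2.imread('pics/w3.png')[140:300,200:400]; cv2.imwrite('pics/c3.png',cv2.resize(i,(700,560),interpolation=2))
W=cloud(s); z=W[...,2]
m=(z>97)&(z<115)&(np.hypot(W[...,0]-617,W[...,1]-10)<25); p=W[m]; print('post',cv2.minAreaRect(p[:,:2].astype(np.float32)) )
E
```

```text
[618.29973153  10.77088156 256.38564063]
post ((618.4439697265625, 10.59197998046875), (17.580799102783203, 17.189863204956055), 26.731779098510742)
```

View pics/c3.png

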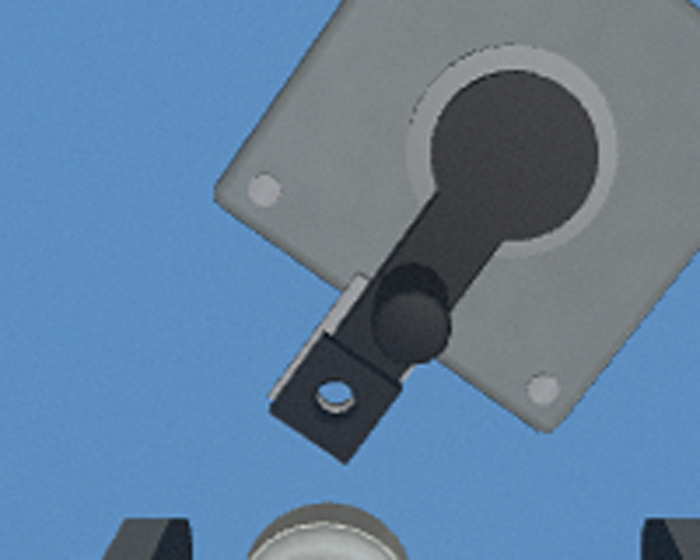

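The handle now lies over the lug. The hole at crop (335,396) shows blue through it, with a thin rim of lug. I'll check the angle by numbers.

```bash
python3 - <<'E'
from h import *
import pickle
s=pickle.load(open('w3.pkl','rb'))
h=ray(s,200+335/3.5,140+396/3.5,71)[:2]; print('hole',h,'post->hole ang',np.degrees(np.arctan2(h[1]-10.6,h[0]-618.4)))
hub=ray(s,200+515/3.5,140+155/3.5,76)[:2]; print('hub',hub,np.degrees(np.arctan2(*(h-hub)[::-1])))
g=cv2.cvtColor(s['img'],cv2.COLOR_RGB2HSV); blue=((g[...,1]>90)&(g[...,0]>95)&(g[...,0]<125)).astype(np.uint8)
n,l,st,c=cv2.connectedComponentsWithStats(blue[240:268,282:310]); print([(st[i].tolist(),c[i]) for i in range(n)])
# box edge direction (front edge crop (215,195)-(545,432))
a=ray(s,200+217/3.5,140+195/3.5,55);b=ray(s,200+545/3.5,140+432/3.5,55); e=(b-a)[:2]; print('front normal ang',np.degrees(np.arctan2(e[1],e[0]))-90, np.linalg.norm(e))
R=cv2.Rodrigues(np.array(s['rvec']))[0];print('cam',-R.T@np.array(s['tvec']).ravel())
# predict lug hole px from w1 and top
for L in ([587.7,17.8,61],[585.3,19.2,61]):
    print(cv2.projectPoints(np.array([L]),s['rvec'],s['tvec'],np.array([[s['fx'],0,s['cx']],[0,s['fy'],s['cy']],[0,0,1]],float),None)[0].ravel())
# box left/right screws: midpoint & pivot
p=ray(s,200+264/3.5,140+190/3.5,56);q=ray(s,200+542/3.5,140+389/3.5,56); print('screw mid',(p+q)/2,np.degrees(np.arctan2(*(q-p)[:2][::-1]))-90)
E
```

```text
hole [587.86277903  19.10182634] post->hole ang 164.4423376478279
hub [ 6.59493787e+02 -4.75386642e-01] 164.7140013560857
[([0, 0, 28, 28, 619], array([13.56058158, 12.61227787])), ([0, 0, 4, 5, 11], array([0.90909091, 1.27272727])), ([17, 0, 5, 3, 6], array([19.        ,  1.16666667])), ([23, 4, 3, 2, 4], array([24. ,  4.5])), ([27, 7, 1, 1, 1], array([27.,  7.])), ([9, 9, 11, 6, 49], array([13.57142857, 11.42857143])), ([7, 13, 1, 1, 1], array([ 7., 13.])), ([8, 15, 12, 5, 19], array([12.36842105, 17.52631579])), ([21, 19, 7, 9, 37], array([25.        , 24.18918919])), ([0, 21, 10, 7, 37], array([ 3.        , 25.13513514]))]
front normal ang -196.16658719549662 105.08607872101928
cam [680.07937596  33.29109179 385.9498269 ]
[297.63712021 250.69422128]
[295.27666068 252.57375338]
screw mid [616.06748591  10.8007628   56.        ] -195.69216525983882
```

Request:
carry_out(
  deltas=[
    [[-0.0032,-0.024,0],7],
    [[-0.0032,-0.024,0],7],
    [[-0.0032,-0.024,0],7],
    [[-0.0032,-0.024,0],7],
    [[-0.0032,-0.024,0],7],
    [[-0.0032,-0.024,0],7],
    [[-0.0032,-0.024,0],7],
    [[-0.0032,-0.024,0],7],
    [[-0.0032,-0.024,0],7],
    [[-0.0032,-0.024,0],7],
    [[-0.0032,-0.024,0],7],
    [[-0.0032,-0.024,0],7],
  ],
)

```text
clock: 6.02
ee_pos: [578.9, -278.2, 253.1]
orientation: [-0.002, 0.61, 0.793, 0.0]
wrist_force: [0.6, 0.2, 0.8]
gripper_width: 0.602
gripper_force: 0.0
```

Request:
carry_out(
  deltas=[
    [[-0.0032,-0.024,0],7],
    [[-0.0032,-0.024,0],6.2],
    [[0,0,0],0],
  ],
)

```text
clock: 6.27
ee_pos: [571.6, -329.0, 252.4]
orientation: [-0.002, 0.517, 0.856, -0.0]
wrist_force: [-0.5, 0.6, 0.0]
gripper_width: 0.6
gripper_force: 0.0
```

```bash
python3 - <<'E'
from h import *
import pickle
s=snapshot('wrist'); save(s,'w4.png'); pickle.dump(s,open('w4.pkl','wb')); t=sense(); print(t['ee_pos'],t['orientation'])
W=cloud(s); z=W[...,2]
def rg(n,z0,z1,c,r):
    m=((z>z0)&(z<z1)&(np.hypot(W[...,0]-c[0],W[...,1]-c[1])<r)).astype(np.uint8)
    k,l,st,_=cv2.connectedComponentsWithStats(m)
    for i in range(1,k):
        if st[i,4]>60:
            p=W[l==i]; q=cv2.minAreaRect(p[:,:2].astype(np.float32)); print(n,st[i,4],np.round(q[0],1),np.round(q[1],1),round(q[2],1),'z',np.round(np.percentile(p[:,2],[5,50,95]),1))
rg('grip',98,135,(573,-326),35)
rg('rails',60,97,(573,-326),60)
rg('rim',122,135,(526.5,-237.5),70)
rg('top',108,121,(526.5,-237.5),60)
E
```

```text
[ 572.19546742 -326.91509202  252.60901816] [-1.80400730e-03  5.18321527e-01  8.55183898e-01  2.04409120e-04]
grip 782 [ 572.7 -326.8] [19.8 14.4] 27.9 z [104.8 128.4 130. ]
rails 72 [ 547.9 -279.7] [53.   0.6] 27.7 z [74.7 75.7 79.8]
rails 4326 [ 569.9 -321.2] [50.1 82.1] 28.0 z [69.8 81.6 83.3]
rim 422 [ 485.9 -223.4] [ 4.8 29. ] 26.6 z [123.1 129.4 130.7]
rim 420 [ 536.  -196.8] [ 5.8 28.9] 32.3 z [124.2 129.5 130.9]
rim 1244 [ 541.9 -268.4] [61.1 31.6] 27.9 z [124.1 129.5 130.7]
top 12090 [ 525.6 -237.5] [60.8 92.4] 28.2 z [114.2 115.6 117. ]
top 77 [ 517.7 -279.4] [ 0.3 28.2] 27.8 z [108.4 114.5 119.5]
top 88 [ 564.5 -254.5] [ 0.3 28.3] 27.7 z [108.6 114.7 120. ]
```

View pics/w4.png

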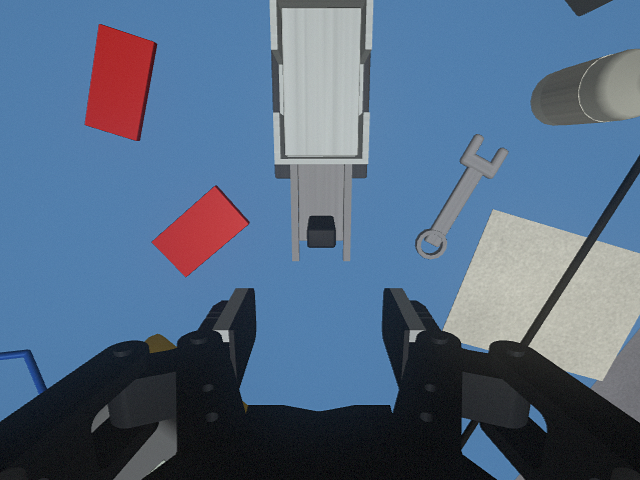

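The grip top is at pixel (321,232), which is (572.7,-326.8) in the world, with its top at z≈129.5. The magazine sits square to the tool.

Request:
carry_out(
  deltas=[
    [[0.0017,-0.0045,-0.035],0],
    [[0,0,-0.035],0],
    [[0,0,-0.035],0],
    [[0,0,-0.03],0],
    [[0,0,-0.011],0],
    [[0,0,0],0],
  ],
)

```text
clock: 6.82
ee_pos: [573.9, -328.0, 105.8]
orientation: [-0.003, 0.517, 0.856, 0.001]
wrist_force: [0.2, -0.7, 0.2]
gripper_width: 0.601
gripper_force: 0.0
```

Request:
carry_out(
  deltas=[
    [[0,0,0],0],
    [[0,0,0],0],
    [[0,0,0],0],
    [[0,0,0],0],
    [[0,0,0],0],
    [[0,0,0],0],
  ],
  gripper=1,
  squeeze=50,
)

```text
clock: 7.32
ee_pos: [574.3, -331.0, 111.9]
orientation: [0.001, 0.518, 0.856, -0.001]
wrist_force: [-9.3, -1.5, 5.5]
gripper_width: 0.226
gripper_force: 49.8
```

Request:
carry_out(
  deltas=[
    [[-0.001,-0.0005,0.003],0],
    [[-0.0023,0.0043,0],0],
    [[-0.0023,0.0043,0],0],
    [[-0.0023,0.0043,0],0],
    [[-0.0023,0.0043,0],0],
    [[-0.0023,0.0043,0],0],
    [[-0.0023,0.0043,0],0],
    [[-0.0023,0.0043,0],0],
    [[-0.0023,0.0043,0],0],
    [[0,0,0],0],
    [[0,0,0],0],
  ],
)

```text
clock: 8.23
ee_pos: [555.8, -296.3, 112.1]
orientation: [0.001, 0.517, 0.856, -0.0]
wrist_force: [5.0, -4.3, -14.2]
gripper_width: 0.223
gripper_force: 51.3
```

Request:
carry_out(
  deltas=[
    [[0.0023,-0.0043,-0.001],0],
    [[0.0023,-0.0043,-0.001],0],
    [[0.0023,-0.0043,0],0],
    [[0.0023,-0.0043,0],0],
    [[0.0023,-0.0043,0],0],
    [[0.0023,-0.0043,0],0],
    [[0.0023,-0.0043,0],0],
    [[0.0023,-0.0043,0],0],
    [[0,0,0],0],
  ],
)

```text
clock: 8.98
ee_pos: [574.3, -331.0, 111.8]
orientation: [0.0, 0.517, 0.856, -0.0]
wrist_force: [-2.4, -3.4, 8.2]
gripper_width: 0.223
gripper_force: 54.2
```

Request:
carry_out(
  deltas=[
    [[0,0,0],0],
    [[0,0,0],0],
    [[0,0,0],0],
    [[0,0,0],0],
  ],
  gripper=-0.2,
)

```text
clock: 9.32
ee_pos: [573.8, -329.9, 110.0]
orientation: [-0.001, 0.517, 0.856, 0.0]
wrist_force: [-0.1, -0.3, 0.0]
gripper_width: 0.599
gripper_force: 0.0
```

Request:
carry_out(
  deltas=[
    [[0,0,0.04],0],
    [[0,0,0.04],0],
    [[0,0,0.03],0],
    [[-0.015,0.028,0],0],
    [[-0.017,0.033,0],0],
    [[-0.017,0.033,0],0],
    [[-0.017,0.033,0],0],
    [[-0.013,0.025,0],0],
    [[0,0,0],0],
  ],
  gripper=-1,
)

```text
clock: 10.07
ee_pos: [493.1, -174.1, 220.7]
orientation: [-0.001, 0.516, 0.857, 0.0]
wrist_force: [-0.2, -0.9, 0.6]
gripper_width: 0.997
gripper_force: 0.0
```

```bash
cat > mag.py <<'E'
from h import *
import sys
s=snapshot('wrist'); save(s,sys.argv[1]); t=sense(); print(t['ee_pos'],t['wrist_force'])
s2=snapshot('side'); 
for nm,S in(('wrist',s),('side',s2)):
    W=cloud(S); z=W[...,2]
    def rg(n,z0,z1,c,r):
        m=((z>z0)&(z<z1)&(np.hypot(W[...,0]-c[0],W[...,1]-c[1])<r)).astype(np.uint8)
        k,l,st,_=cv2.connectedComponentsWithStats(m)
        for i in range(1,k):
            if st[i,4]>60:
                p=W[l==i]; q=cv2.minAreaRect(p[:,:2].astype(np.float32)); print(nm,n,st[i,4],np.round(q[0],1),np.round(q[1],1),round(q[2],1),'z',np.round(np.percentile(p[:,2],[5,50,95]),1))
    rg('plate',79,90,(495,-178),22)
    rg('top',100,121,(526.,-237.5),45)
    rg('grip',100,135,(572.7,-326.8),50)
i=s['img'][:,:,::-1]; j=s2['img'][220:420,250:450,::-1]
cv2.imwrite('pics/c_'+sys.argv[1],cv2.hconcat([cv2.resize(i,(466,350)),cv2.resize(j,(334,350))]))
E
python3 mag.py w5.png
```

```text
[ 494.19866628 -176.2693221   220.82825739] [-0.05969585 -0.91274006  0.00267385]
wrist plate 2455 [ 496.3 -180.3] [43.1 34.4] 27.6 z [82.4 83.6 84.7]
wrist top 8174 [ 526.5 -239.7] [61.  84.7] 28.2 z [114.2 115.6 116.7]
side top 1403 [ 520.8 -234.9] [61.1 80.3] 25.7 z [105.6 114.7 116.9]
side grip 384 [ 570.8 -327.6] [21.1 15.5] 27.5 z [102.2 120.3 128.8]
```

View pics/c_w5.png

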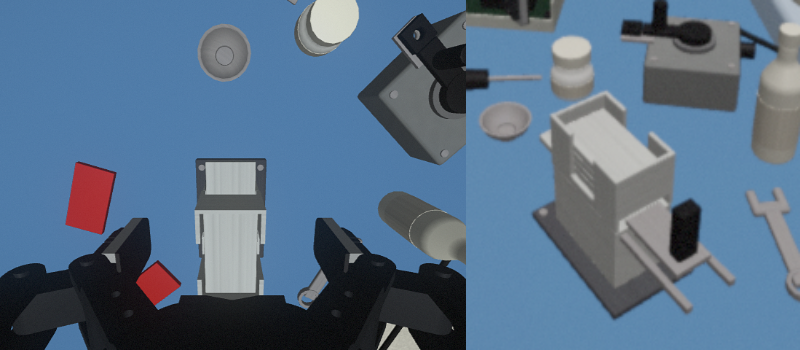

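The wrist view shows the plate sticking out of the gate at about (230,178). In the side view the pusher grip is home.

Request:
carry_out(
  deltas=[
    [[-0.0005,0,-0.035],0],
    [[0,0,-0.035],0],
    [[0,0,-0.035],0],
    [[0,0,-0.025],0],
    [[0,0,-0.0115],0],
    [[0,0,0],0],
    [[0,0,0],0],
  ],
)

```text
clock: 10.75
ee_pos: [494.7, -179.0, 78.6]
orientation: [-0.0, 0.518, 0.856, -0.0]
wrist_force: [0.1, -0.3, 0.6]
gripper_width: 1.001
gripper_force: 0.0
```

Request:
carry_out(
  deltas=[
    [[0,0,0],0],
    [[0,0,0],0],
    [[0,0,0],0],
    [[0,0,0],0],
    [[0,0,0],0],
    [[0,0,0],0],
  ],
  gripper=1,
  squeeze=40,
)

```text
clock: 11.25
ee_pos: [494.8, -178.6, 80.0]
orientation: [0.001, 0.517, 0.856, -0.0]
wrist_force: [-2.1, 0.5, 5.6]
gripper_width: 0.571
gripper_force: 40.6
```

Request:
carry_out(
  deltas=[
    [[0,0,0.001],0],
    [[-0.0037,0.0071,0],0],
    [[-0.0038,0.0071,0],0],
    [[-0.0037,0.0071,0],0],
    [[-0.0038,0.0071,0],0],
    [[-0.0037,0.0071,0],0],
    [[-0.0038,0.0071,0],0],
    [[-0.0037,0.0071,0],0],
    [[-0.0038,0.0071,0],0],
    [[-0.0037,0.0071,0],0],
    [[0,0,0],0],
    [[0,0,0],0],
  ],
)

```text
clock: 12.25
ee_pos: [460.5, -113.9, 79.8]
orientation: [-0.0, 0.517, 0.856, -0.0]
wrist_force: [-0.0, 1.1, -2.5]
gripper_width: 0.573
gripper_force: 41.8
```

```bash
cat > held.py <<'E'
from h import *
import sys
t=sense(); e=t['ee_pos']; o=t['orientation']; print(e,o,t['wrist_force'],t['gripper_width'])
s=snapshot('wrist'); save(s,sys.argv[1]); W=cloud(s)
yaw=np.degrees(2*np.arctan2(o[2],o[1])); print('yaw',yaw)
a=np.radians(yaw); f=np.array([np.cos(a),np.sin(a)]); l=np.array([-f[1],f[0]])
D=W[...,:2]-e[:2]; A=D@f; L=D@l; dz=W[...,2]-e[2]
hs=s['img'].astype(int); bright=hs.min(-1)>130
m=(abs(dz-4)<14)&(abs(L)<24)&(A>-90)&(A<60)&bright
p=np.stack([A[m],L[m],W[...,2][m]],1); print(len(p),'fwd range',np.percentile(p[:,0],[.5,99.5]),'L',np.percentile(p[:,1],[1,99]))
q=np.linalg.lstsq(np.c_[p[:,:2],np.ones(len(p))],p[:,2],rcond=None)[0]; print('slope',q, 'top z at fwd 0')
E
python3 held.py w6.png; python3 - <<'E'
import sys; sys.argv=['',"w6b.png"]
exec(open('mag.py').read().split("i=s['img']")[0])
E
```

```text
[ 460.49186533 -113.9417917    79.78978211] [-1.42149358e-04  5.17003078e-01  8.55983526e-01 -2.95917421e-06] [-0.02422128  1.0842278  -2.4775123 ] 0.5727694604324187
yaw 117.73712388835999
15085 fwd range [-33.7563081   14.17897288] L [-23.45569132  23.3857881 ]
slope [ 4.25841487e-03 -3.93381462e-04  8.33438994e+01] top z at fwd 0
[ 460.79923647 -114.51747987   79.82481886] [-0.00816112 -0.47509434 -0.66430167]
side top 1242 [ 521.3 -235.3] [61.1 80.7] 26.5 z [104.6 106.9 117.4]
side grip 384 [ 570.8 -327.6] [20.9 14.9] 29.5 z [102.4 120.3 128.8]
```

Request:
carry_out(
  deltas=[
    [[0,0,0.02],0],
    [[0,0.01,0.035],0],
    [[0,0.03,0.02],0],
    [[0,0.035,0.005],0],
    [[0,0.035,0],0],
    [[0,0.035,0],0],
    [[0,0.03,0],0],
    [[0,0.02,0],0],
    [[0,0.01,0],0],
    [[0,0,0],0],
  ],
)

```text
clock: 13.23
ee_pos: [460.7, 91.8, 159.7]
orientation: [-0.0, 0.516, 0.856, 0.0]
wrist_force: [0.0, 0.1, -0.3]
gripper_width: 0.576
gripper_force: 42.0
```

```bash
cat > mod.py <<'E'
from h import *
import sys
t=sense(); print(t['ee_pos'],t['orientation'],t['wrist_force'])
s=snapshot('wrist'); save(s,sys.argv[1]); W=cloud(s); z=W[...,2]
for n,c,z0,z1 in(('A',(461,290),25,44),('B',(437.5,198),25,44),('T',(485,381),44,58)):
    m=((z>z0)&(z<z1)&(np.hypot(W[...,0]-c[0],W[...,1]-c[1])<55)).astype(np.uint8)
    k,l,st,_=cv2.connectedComponentsWithStats(m)
    for i in range(1,k):
        if st[i,4]>300:
            p=W[l==i]; q=cv2.minAreaRect(p[:,:2].astype(np.float32)); print(n,st[i,4],np.round(q[0],1),np.round(q[1],1),round(q[2],1),'z',np.round(np.percentile(p[:,2],[5,50,95]),1))
E
python3 mod.py w7.png; python3 held.py w7b.png
```

```text
[460.65094265  91.75819002 159.72511557] [-6.57596094e-05  5.16369985e-01  8.56365595e-01  4.22511323e-05] [ 0.0390418   0.13277652 -0.34896103]
A 581 [489.3 267.3] [25.5 12.2] 24.4 z [26.3 30.7 32.1]
B 7042 [438.  196.8] [34.4 76.2] 75.7 z [29.6 31.  32.2]
[460.78613817  90.56877508 159.72554572] [ 6.21965559e-05  5.16780771e-01  8.56117757e-01 -1.25771768e-04] [ 0.83459499 -0.25549146 -1.14603421] 0.5730218726015923
yaw 117.76688196059371
15112 fwd range [-33.81324656  14.18595574] L [-23.49286831  23.41676815]
slope [ 3.81494634e-03 -1.17639861e-03  1.63263953e+02] top z at fwd 0
```

Request:
carry_out(
  deltas=[
    [[-0.0036,0.0258,0],6],
    [[-0.0036,0.0258,0],6],
    [[-0.0036,0.0258,0],6],
    [[-0.0036,0.0258,0],6],
    [[-0.0036,0.0258,0],6],
    [[-0.0036,0.0258,0],6],
    [[-0.0036,0.0258,0],6],
    [[-0.0036,0.0256,0],6],
    [[0,0,-0.03],0],
    [[0,0,-0.03],0],
    [[0,0,-0.03],0],
    [[0,0,-0.015],0],
  ],
)

```text
clock: 14.33
ee_pos: [431.3, 294.9, 51.6]
orientation: [-0.002, 0.125, 0.992, -0.001]
wrist_force: [0.1, 0.1, -1.5]
gripper_width: 0.572
gripper_force: 42.0
```

Request:
carry_out(
  deltas=[
    [[0,0,-0.005],0],
    [[0,0,-0.005],0],
    [[0,0,0],0],
    [[0,0,0],0],
  ],
)

```text
clock: 14.67
ee_pos: [432.7, 296.6, 45.7]
orientation: [0.001, 0.125, 0.992, 0.0]
wrist_force: [0.2, 0.9, -1.1]
gripper_width: 0.575
gripper_force: 42.0
```

```bash
python3 held.py w8.png; python3 - <<'E'
import cv2,numpy as np
from h import *
s=snapshot('top'); 
cv2.imwrite('pics/c8.png',cv2.hconcat([cv2.resize(cv2.imread('pics/w8.png'),(466,350)),cv2.resize(s['img'][220:330,120:225,::-1],(334,350))]))
E
```

```text
[432.68433455 296.61975367  45.74217412] [7.29219506e-04 1.24819720e-01 9.92179099e-01 3.76395399e-04] [ 0.22290235  0.94800993 -1.06213455] 0.5751623095031196
yaw 165.65930523211728
15208 fwd range [-34.06214356  14.05851665] L [-23.48133852  23.51193722]
slope [ 1.02580703e-03 -1.68345951e-03  4.93747309e+01] top z at fwd 0
```

View pics/c8.png

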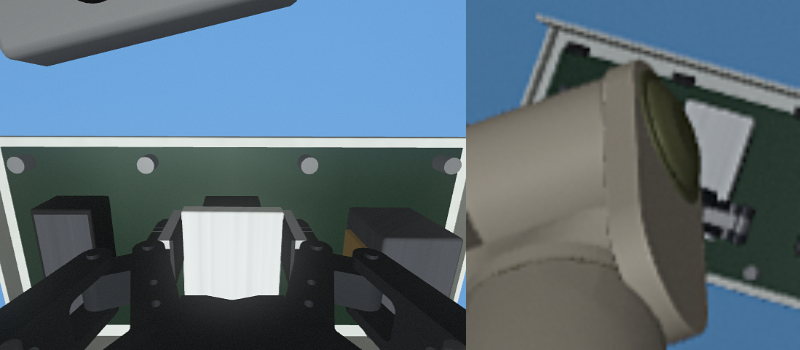

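The wrist view shows the plate (columns 182–281) centred on the module (204–259) and parallel to it. I'll lower it gently.

Request:
carry_out(
  deltas=[
    [[0,0,-0.003],0],
    [[0,0,-0.003],0],
    [[0,0,-0.002],0],
    [[0,0,-0.001],0],
    [[0,0,-0.001],0],
    [[0,0,0],0],
    [[0,0,0],0],
  ],
)

```text
clock: 15.35
ee_pos: [431.8, 296.9, 35.1]
orientation: [-0.0, 0.124, 0.992, -0.0]
wrist_force: [-2.0, -1.1, 4.1]
gripper_width: 0.576
gripper_force: 42.5
```

Request:
carry_out(
  deltas=[
    [[0,0,0],0],
    [[0,0,0],0],
    [[0,0,0],0],
    [[0,0,0],0],
  ],
  gripper=-0.7,
)

```text
clock: 15.68
ee_pos: [431.9, 296.9, 34.7]
orientation: [0.0, 0.124, 0.992, 0.0]
wrist_force: [-0.0, 0.8, -0.7]
gripper_width: 0.849
gripper_force: 0.0
```

Request:
carry_out(
  deltas=[
    [[0,0,0.03],0],
    [[0,0,0.04],0],
    [[-0.01,0,0.04],0],
    [[-0.03,0.007,0.02],0],
    [[-0.03,0.007,0],0],
    [[0,0,0],0],
  ],
)

```text
clock: 16.18
ee_pos: [358.3, 311.7, 165.9]
orientation: [0.0, 0.123, 0.992, 0.0]
wrist_force: [0.4, -1.4, 0.1]
gripper_width: 0.85
gripper_force: 0.0
```

```bash
python3 mod.py w9.png; python3 - <<'E'
from h import *
s=snapshot('top'); W=cloud(s); z=W[...,2]
m=((z>33)&(z<46)&(np.hypot(W[...,0]-461,W[...,1]-290)<55)&(s['img'].min(-1)>110)).astype(np.uint8)
p=W[m>0]; print(len(p),cv2.minAreaRect(p[:,:2].astype(np.float32)),np.percentile(p[:,2],[5,50,95]))
E
```

```text
[358.33672386 311.72013483 165.92903434] [6.54006598e-05 1.23299964e-01 9.92369333e-01 4.70090565e-04] [ 0.40601437 -1.42777027  0.13826435]
A 6183 [457.2 289.9] [50.  82.6] 74.9 z [37.4 38.8 39.8]
B 651 [452.9 203.5] [14.  48.6] 75.5 z [26.9 30.8 32.1]
848 ((461.7767028808594, 290.82220458984375), (51.283355712890625, 89.27085876464844), 74.95878601074219) [35.43307168 38.32035916 41.393555  ]
```

Plate 1 lies within about 1 mm of the centre of module A. Now back to the pusher.

Request:
carry_out(
  deltas=[
    [[0.0106,-0.032,0.002],-2.4],
    [[0.0106,-0.032,0.002],-2.4],
    [[0.0106,-0.032,0.002],-2.4],
    [[0.0106,-0.032,0.002],-2.4],
    [[0.0106,-0.032,0.002],-2.4],
    [[0.0106,-0.032,0.002],-2.4],
    [[0.0106,-0.032,0.002],-2.4],
    [[0.0106,-0.032,0.002],-2.4],
    [[0.0106,-0.032,0.002],-2.4],
    [[0.0106,-0.032,0.002],-2.4],
    [[0.0106,-0.032,0.002],-2.4],
    [[0.0106,-0.032,0.002],-2.4],
  ],
  gripper=-0.2,
)

```text
clock: 17.28
ee_pos: [489.7, -75.9, 188.4]
orientation: [-0.0, 0.369, 0.929, -0.0]
wrist_force: [0.6, 0.3, 0.8]
gripper_width: 0.602
gripper_force: 0.0
```

Request:
carry_out(
  deltas=[
    [[0.0106,-0.032,0],-2.4],
    [[0.0106,-0.032,0],-2.4],
    [[0.0106,-0.032,0],-2.4],
    [[0.0106,-0.032,0],-2.4],
    [[0.0106,-0.032,0],-2.4],
    [[0.0106,-0.032,0],-2.4],
    [[0.0106,-0.032,0],-2.4],
    [[0.0106,-0.032,0],-2.4],
    [[0,0,0],0],
    [[0,0,0],0],
    [[0,0,0],0],
  ],
)

```text
clock: 18.2
ee_pos: [573.6, -329.4, 187.9]
orientation: [-0.001, 0.517, 0.856, 0.0]
wrist_force: [0.1, -0.0, 0.4]
gripper_width: 0.602
gripper_force: 0.0
```

```bash
python3 - <<'E'
from h import *
t=sense(); o=t['orientation']; print(t['ee_pos'],np.degrees(2*np.arctan2(o[2],o[1])))
s=snapshot('wrist'); W=cloud(s); z=W[...,2]
for n,z0,z1,c,r in(('grip',98,135,(573,-326),35),('top',90,121,(526,-237.5),40)):
    p=W[(z>z0)&(z<z1)&(np.hypot(W[...,0]-c[0],W[...,1]-c[1])<r)]; print(n,len(p),cv2.minAreaRect(p[:,:2].astype(np.float32)),np.percentile(p[:,2],[5,50,95]))
E
```

```text
[ 573.58992379 -329.4217567   187.85982593] 117.68508839090453
grip 1433 ((572.6180419921875, -326.66363525390625), (20.014114379882812, 14.200679779052734), 28.139789581298828) [103.41593807 128.42193579 129.95477122]
top 14553 ((528.2774658203125, -241.9927520751953), (61.123104095458984, 69.62542724609375), 28.859519958496094) [106.23664041 107.64002652 109.0246895 ]
```

Request:
carry_out(
  deltas=[
    [[0,-0.0003,-0.035],0],
    [[0,0,-0.03],0],
    [[0,0,-0.013],0],
    [[0,0,0],0],
  ],
)

```text
clock: 18.58
ee_pos: [572.7, -327.6, 107.4]
orientation: [-0.003, 0.517, 0.856, 0.0]
wrist_force: [0.0, 0.2, -0.7]
gripper_width: 0.603
gripper_force: 0.0
```

Request:
carry_out(
  deltas=[
    [[0,0,0],0],
    [[0,0,0],0],
    [[0,0,0],0],
    [[0,0,0],0],
    [[0,0,0.001],0],
    [[0,0,0.001],0],
  ],
  gripper=1,
  squeeze=50,
)

```text
clock: 19.08
ee_pos: [573.8, -330.0, 113.2]
orientation: [0.001, 0.517, 0.856, -0.0]
wrist_force: [-0.2, -5.5, -9.3]
gripper_width: 0.223
gripper_force: 49.0
```

Request:
carry_out(
  deltas=[
    [[-0.0023,0.0043,0],0],
    [[-0.0023,0.0043,0],0],
    [[-0.0023,0.0043,0],0],
    [[-0.0023,0.0043,0],0],
    [[-0.0023,0.0043,0],0],
    [[-0.0023,0.0043,0],0],
    [[-0.0023,0.0043,0],0],
    [[-0.0023,0.0043,0],0],
    [[0,0,0],0],
    [[0,0,0],0],
  ],
)

```text
clock: 19.92
ee_pos: [555.7, -295.9, 113.2]
orientation: [0.001, 0.517, 0.856, -0.001]
wrist_force: [0.4, -5.7, -4.6]
gripper_width: 0.226
gripper_force: 49.6
```

Request:
carry_out(
  deltas=[
    [[0.0023,-0.0043,0],0],
    [[0.0023,-0.0043,0],0],
    [[0.0023,-0.0043,0],0],
    [[0.0023,-0.0043,0],0],
    [[0.0023,-0.0043,0],0],
    [[0.0023,-0.0043,0],0],
    [[0.0023,-0.0043,0],0],
    [[0.0023,-0.0043,0],0],
    [[0,0,0],0],
  ],
)

```text
clock: 20.67
ee_pos: [573.8, -330.0, 113.1]
orientation: [-0.0, 0.517, 0.856, -0.0]
wrist_force: [-2.8, -3.6, -2.5]
gripper_width: 0.226
gripper_force: 50.0
```

Request:
carry_out(
  deltas=[
    [[0,0,0],0],
    [[0,0,0],0],
    [[0,0,0],0],
    [[0,0,0],0],
  ],
  gripper=-0.2,
)

```text
clock: 21.0
ee_pos: [574.1, -329.1, 113.2]
orientation: [0.0, 0.517, 0.856, 0.0]
wrist_force: [0.1, 0.6, -0.5]
gripper_width: 0.601
gripper_force: 0.0
```

Request:
carry_out(
  deltas=[
    [[0,0,0.04],0],
    [[0,0,0.04],0],
    [[0,0,0.028],0],
    [[-0.015,0.028,0],0],
    [[-0.017,0.033,0],0],
    [[-0.017,0.033,0],0],
    [[-0.017,0.033,0],0],
    [[-0.0135,0.025,0],0],
    [[0,0,0],0],
    [[0,0,0],0],
  ],
  gripper=-1,
)

```text
clock: 21.83
ee_pos: [494.3, -176.5, 221.6]
orientation: [0.001, 0.517, 0.856, 0.0]
wrist_force: [0.3, -0.4, -0.1]
gripper_width: 1.004
gripper_force: 0.0
```

```bash
python3 mag.py w10.png
```

```text
[ 494.65449986 -177.47430046  221.36592556] [ 1.11998371 -0.1975865  -0.51320294]
wrist plate 2428 [ 496.1 -180.4] [43.7 33.3] 27.6 z [82.4 83.6 84.9]
wrist top 96 [ 489.9 -226.8] [ 0.4 18.3] 28.1 z [100.5 111.  120. ]
wrist top 7155 [ 529.9 -239.9] [55.1 82.1] 28.2 z [106.5 107.6 108.7]
wrist top 82 [ 536.3 -201.3] [ 0.3 19. ] 28.1 z [103.3 112.  119.9]
wrist top 159 [ 512.9 -274.7] [ 4.2 16.8] 28.1 z [101.5 110.6 119.7]
side top 1243 [ 520.8 -234.5] [61.6 79. ] 25.0 z [104.6 106.9 117.1]
side grip 390 [ 571.1 -328.2] [21.3 14.8] 27.6 z [102.  119.8 128.7]
```

Request:
carry_out(
  deltas=[
    [[0,-0.0005,-0.035],0],
    [[0,0,-0.035],0],
    [[0,0,-0.035],0],
    [[0,0,-0.025],0],
    [[0,0,-0.011],0],
    [[0,0,0],0],
    [[0,0,0],0],
  ],
)

```text
clock: 22.52
ee_pos: [495.0, -178.7, 80.4]
orientation: [0.0, 0.518, 0.856, -0.0]
wrist_force: [-0.2, -1.0, 0.4]
gripper_width: 1.003
gripper_force: 0.0
```

Request:
carry_out(
  deltas=[
    [[0,0,0],0],
    [[0,0,0],0],
    [[0,0,0],0],
    [[0,0,0],0],
    [[0,0,0],0],
    [[0,0,0],0],
  ],
  gripper=1,
  squeeze=40,
)

```text
clock: 23.02
ee_pos: [494.8, -178.4, 81.2]
orientation: [0.001, 0.517, 0.856, -0.0]
wrist_force: [-2.4, 0.4, 7.1]
gripper_width: 0.574
gripper_force: 41.0
```

Request:
carry_out(
  deltas=[
    [[0,0,0],0],
    [[-0.0037,0.0071,0],0],
    [[-0.0038,0.0071,0],0],
    [[-0.0037,0.0071,0],0],
    [[-0.0038,0.0071,0],0],
    [[-0.0037,0.0071,0],0],
    [[-0.0038,0.0071,0],0],
    [[-0.0037,0.0071,0],0],
    [[-0.0038,0.0071,0],0],
    [[-0.0037,0.0071,0],0],
    [[0,0,0],0],
    [[0,0,0],0],
  ],
)

```text
clock: 24.02
ee_pos: [460.3, -113.5, 79.6]
orientation: [-0.0, 0.517, 0.856, 0.0]
wrist_force: [0.9, -0.3, -0.9]
gripper_width: 0.573
gripper_force: 41.6
```

```bash
python3 held.py w11.png; python3 - <<'E'
import sys; sys.argv=['',"w11b.png"]
exec(open('mag.py').read().split("i=s['img']")[0])
E
```

```text
[ 460.31706002 -113.52606561   79.6046729 ] [-4.74998447e-04  5.17024112e-01  8.55970702e-01  1.33451168e-05] [ 0.88829884 -0.33073474 -0.86196372] 0.5729313353532849
yaw 117.73430088472394
14857 fwd range [-34.9012455  13.4332006] L [-23.51295098  23.38787477]
slope [4.82600777e-03 6.91891984e-05 8.19462837e+01] top z at fwd 0
[ 460.69807911 -114.13708066   79.7181105 ] [ 0.38234126 -0.06862751 -0.50894004]
side top 104 [ 536.1 -201.4] [ 4.7 20.9] 31.3 z [100.8 110.1 119.4]
side top 83 [ 487.8 -230.8] [ 5.1 15.2] 33.3 z [101.  110.3 119.3]
side top 61 [ 560.7 -250. ] [ 2.2 19.2] 24.3 z [104.  114.8 120.5]
side top 67 [ 509.  -274.4] [ 2.  13.5] 30.1 z [101.  111.  119.9]
side grip 389 [ 571.1 -327.9] [21.4 15.5] 28.4 z [101.9 120.1 128.7]
```

Request:
carry_out(
  deltas=[
    [[0,0,0.02],0],
    [[0,0.01,0.035],0],
    [[-0.005,0.03,0.025],4],
    [[-0.005,0.03,0],5],
    [[-0.005,0.03,0],5],
    [[-0.005,0.03,0],5],
    [[-0.005,0.03,0],5],
    [[-0.005,0.03,0],5],
    [[-0.005,0.03,0],5],
    [[-0.005,0.03,0],5],
    [[-0.005,0.03,0],5],
    [[-0.005,0.025,0],4],
  ],
)

```text
clock: 25.17
ee_pos: [410.3, 192.6, 159.8]
orientation: [0.0, 0.122, 0.993, 0.0]
wrist_force: [0.2, -0.1, -0.7]
gripper_width: 0.576
gripper_force: 42.0
```

Request:
carry_out(
  deltas=[
    [[-0.005,0.01,-0.01],0],
    [[-0.003,0.0037,-0.03],0],
    [[0,0,-0.03],0],
    [[0,0,-0.03],0],
    [[0,0,-0.012],0],
    [[0,0,0],0],
    [[0,0,0],0],
    [[0,0,0],0],
  ],
)

```text
clock: 25.83
ee_pos: [403.5, 204.7, 48.8]
orientation: [0.001, 0.125, 0.992, 0.0]
wrist_force: [0.1, 0.1, -0.2]
gripper_width: 0.573
gripper_force: 41.9
```

```bash
python3 held.py w12.png
```

```text
[403.46751051 204.696063    48.79762265] [8.59242198e-04 1.24591299e-01 9.92207729e-01 3.04567532e-04] [ 0.11103966  0.14229978 -0.23209393] 0.5731740551365487
yaw 165.6856851934738
14941 fwd range [-35.11450349  13.30262893] L [-23.47367115  23.53420946]
slope [ 1.56570076e-03 -7.97026930e-04  5.11965773e+01] top z at fwd 0
```

View pics/w12.png

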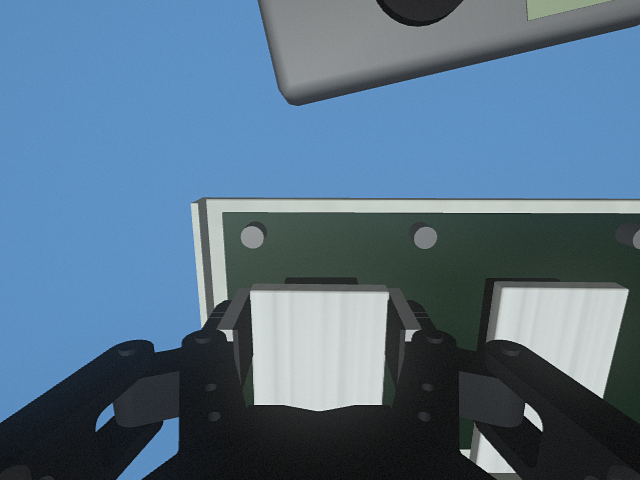

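The view shows the plate (columns 250–390) over module B (285–358), parallel and centred crosswise. It sits 4 mm too near the robot, so I'll correct that and lower it.

Request:
carry_out(
  deltas=[
    [[0.002,0,-0.003],0],
    [[0.0019,0,-0.003],0],
    [[0,0,-0.003],0],
    [[0,0,-0.0015],0],
    [[0,0,-0.001],0],
    [[0,0,-0.0005],0],
    [[0,0,0],0],
    [[0,0,0],0],
  ],
)

```text
clock: 26.55
ee_pos: [406.5, 204.6, 36.3]
orientation: [-0.0, 0.124, 0.992, -0.0]
wrist_force: [-2.5, -1.3, 8.7]
gripper_width: 0.578
gripper_force: 42.8
```

Contact made, so I'll release and retreat.

Request:
carry_out(
  deltas=[
    [[0,0,0.0005],0],
    [[0,0,0],0],
    [[0,0,0],0],
    [[0,0,0],0],
  ],
  gripper=-0.7,
)

```text
clock: 26.88
ee_pos: [406.6, 204.6, 36.3]
orientation: [0.0, 0.124, 0.992, 0.0]
wrist_force: [0.1, -0.4, -0.2]
gripper_width: 0.842
gripper_force: 0.0
```

Request:
carry_out(
  deltas=[
    [[0,0,0.03],0],
    [[0,0,0.04],0],
    [[0,0,0.04],0],
    [[0,-0.03,0.03],0],
    [[-0.005,-0.04,0.01],0],
    [[-0.005,-0.04,0],0],
    [[-0.005,-0.04,0],0],
    [[-0.005,-0.04,0],0],
    [[-0.005,-0.04,0],0],
    [[-0.005,-0.04,0],0],
    [[-0.005,-0.04,0],0],
    [[0,0,0],0],
  ],
)

```text
clock: 27.88
ee_pos: [371.0, -110.6, 186.0]
orientation: [0.0, 0.128, 0.992, -0.001]
wrist_force: [-0.5, 1.3, -0.8]
gripper_width: 0.854
gripper_force: 0.0
```

Request:
carry_out(
  deltas=[
    [[-0.01,-0.038,0],0],
    [[-0.01,-0.038,0],0],
    [[-0.01,-0.038,0],0],
    [[-0.01,-0.038,0],0],
    [[-0.01,-0.038,0],0],
    [[-0.01,-0.038,0],0],
    [[0,0,0],0],
    [[0,0,0],0],
  ],
)

```text
clock: 28.55
ee_pos: [311.0, -333.7, 185.3]
orientation: [-0.0, 0.126, 0.992, 0.0]
wrist_force: [0.4, -0.3, 0.1]
gripper_width: 0.846
gripper_force: 0.0
```

```bash
python3 - <<'E'
from h import *
t=sense(); print(t['clock'],t['ee_pos'])
s=snapshot('top'); save(s,'top9.png'); W=cloud(s); z=W[...,2]
for n,z0,z1,c,r in(('A',33,46,(461,290),55),('B',33,46,(437.5,198),55),('mag',88,121,(526,-237.5),36),('grip',100,135,(572.7,-326.8),22)):
    m=(z>z0)&(z<z1)&(np.hypot(W[...,0]-c[0],W[...,1]-c[1])<r)
    if n in'AB': m&=s['img'].min(-1)>110
    p=W[m]; print(n,len(p),cv2.minAreaRect(p[:,:2].astype(np.float32)) if len(p) else 0,np.percentile(p[:,2],[5,50,95]) if len(p) else 0)
cv2.imwrite('pics/c9.png',cv2.resize(s['img'][120:360,110:500,::-1],(800,492)))
E
```

```text
28.55 [ 311.02137402 -333.72271298  185.29547792]
A 850 ((461.6017150878906, 290.5429992675781), (50.651954650878906, 89.1337890625), 75.0482406616211) [35.07623974 38.45849572 41.57118866]
B 854 ((436.9307861328125, 198.21832275390625), (50.6108512878418, 89.04389190673828), 75.07752227783203) [35.30239499 38.50115931 41.76440027]
mag 694 ((528.4629516601562, -236.3167724609375), (59.71751403808594, 71.36140441894531), 19.932933807373047) [ 96.14541107  99.42591301 102.84478846]
grip 100 ((572.05712890625, -324.29168701171875), (20.017566680908203, 14.447502136230469), 29.597291946411133) [104.14938534 126.81501898 130.18998621]
```

View pics/c9.png

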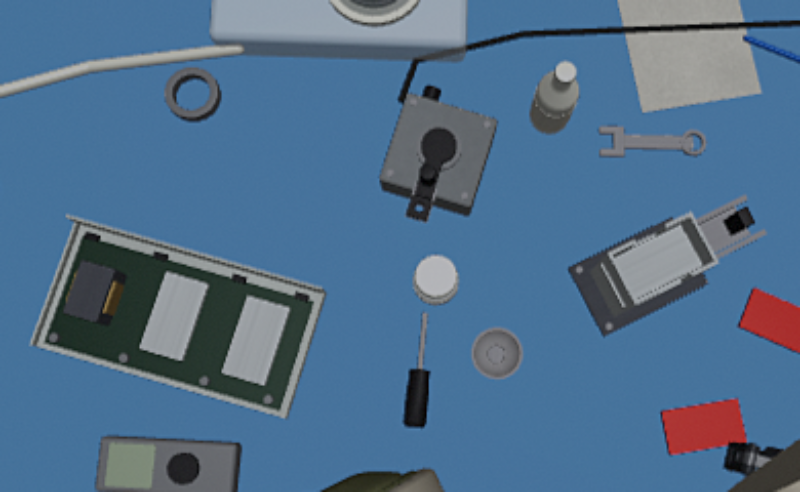

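Both plates lie centred on the modules, at crop (175,315) and (256,340). The handle is over the lug at (420,207), the magazine's top plate is flat at z≈99, and the pusher is home.

```bash
python3 -c "from rig import hand_in; print(hand_in())"
```

```text
the job is handed in; nothing more can be done
None
```

The job is handed in at about 29 s of the 72 s allowed: the handle is at off with the two holes in line, both plates lie flat and within about 1 mm of centre on their modules, the other three plates are flat on the magazine floor, and the pusher is home.

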